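# Put the mixed-up bead jars back in their own compartments

### The job

The four bead jars are standing in each other's compartments of the bead organiser. Change them round so that every jar stands upright in the compartment whose sample beads match the beads on its lid; the compartment without samples is free for parking a jar on the way and must be empty again at the end. Keep the jars upright, set them down gently instead of dropping them, and leave the ring cone where it stands.

Things in the scene. Friction and masses are not known exactly. Their poses are not given: they have to be found in the camera images.
- jar_purple: Loose clear bead jar filled with round dark purple beads, with a cluster of the same beads glued on top of its white lid. Upright round jar: body 43 mm diameter, lid 46 mm diameter from 48 to 62 mm above the underside, lid beads up to about 75 mm; about 110 g. Origin: centre of its underside; z up along the jar.
- jar_turquoise: Loose clear bead jar filled with blue-green cube beads, with a cluster of the same beads glued on top of its white lid. Upright round jar: body 43 mm diameter, lid 46 mm diameter from 48 to 62 mm above the underside, lid beads up to about 75 mm; about 110 g. Origin: centre of its underside; z up along the jar.
- jar_amber: Loose clear bead jar filled with yellow-orange barrel beads, with a cluster of the same beads glued on top of its white lid. Upright round jar: body 43 mm diameter, lid 46 mm diameter from 48 to 62 mm above the underside, lid beads up to about 75 mm; about 110 g. Origin: centre of its underside; z up along the jar.
- jar_coral: Loose clear bead jar filled with red flat disc beads, with a cluster of the same beads glued on top of its white lid. Upright round jar: body 43 mm diameter, lid 46 mm diameter from 48 to 62 mm above the underside, lid beads up to about 75 mm; about 110 g. Origin: centre of its underside; z up along the jar.
- place_purple: Fixed organiser pocket, with two rows of round dark purple beads on its ledge. Inside 72 (x) by 76 mm (y), walls 13 mm above its floor, floor 11 mm above the bench. The 32 mm wide ledge, as high as the walls, is on its +x side; beads there reach 12 mm higher. Five pockets 84 mm apart in a row along y, axes parallel, in any order. Origin: centre of the pocket floor's upper face; z up.
- place_turquoise: Fixed organiser pocket, with two rows of blue-green cube beads on its ledge. Inside 72 (x) by 76 mm (y), walls 13 mm above its floor, floor 11 mm above the bench. The 32 mm wide ledge, as high as the walls, is on its +x side; beads there reach 12 mm higher. Five pockets 84 mm apart in a row along y, axes parallel, in any order. Origin: centre of the pocket floor's upper face; z up.
- place_amber: Fixed organiser pocket, with two rows of yellow-orange barrel beads on its ledge. Inside 72 (x) by 76 mm (y), walls 13 mm above its floor, floor 11 mm above the bench. The 32 mm wide ledge, as high as the walls, is on its +x side; beads there reach 12 mm higher. Five pockets 84 mm apart in a row along y, axes parallel, in any order. Origin: centre of the pocket floor's upper face; z up.
- place_coral: Fixed organiser pocket, with two rows of red flat disc beads on its ledge. Inside 72 (x) by 76 mm (y), walls 13 mm above its floor, floor 11 mm above the bench. The 32 mm wide ledge, as high as the walls, is on its +x side; beads there reach 12 mm higher. Five pockets 84 mm apart in a row along y, axes parallel, in any order. Origin: centre of the pocket floor's upper face; z up.
- place_spare: Fixed organiser pocket, with a bare ledge: the free spot, empty at first. Inside 72 (x) by 76 mm (y), walls 13 mm above its floor, floor 11 mm above the bench. The 32 mm wide ledge, as high as the walls, is on its +x side; beads there reach 12 mm higher. Five pockets 84 mm apart in a row along y, axes parallel, in any order. Origin: centre of the pocket floor's upper face; z up.
- ring_cone: Bystander: loose dark wooden ring cone, 56 mm foot, 68 mm high, with three rings on it, standing on the bench beyond the ledges, at least 95 mm from the line through the pockets' centres. Origin: centre of its underside; z up.
Not all that is in view belongs to the job. There is more than one size of the jar_amber; the one meant has the size given above.

How it is judged:
By the outcome, as a careful person would: the job done as asked, in the order asked, and still so for the second after the job is handed in, with the robot touching nothing.
It also fails if it takes over 128 s, if anything falls off the work surface, if the arm or the gripper's body presses on something with over 40 N, if the wrist force passes 120 N, or if a joint passes its speed limit or range.

### The arm

A 6-joint arm with a two-finger parallel gripper is mounted at the origin on the work surface. World frame = base frame: x ahead of the robot, y to its left, z up, the work surface at z = 0. Lengths are in mm, angles in rad, forces in N, time in s.
With the tool pointing down it reaches from about 250 to 725 mm from the base axis. Payload 9.7 kg.
Tool frame: the origin (TCP) lies midway between the tips of the shut fingers; the grasp point (between the pads) lies robot.grip_point_offset behind it (robot.grip_point_offset is the distance from the TCP to the grasp point, in mm); z points along the fingers, y is the direction in which the jaws open and shut (so a half turn about z gives the same grasp; the last joint's range is limited). The gripper opens to 85 mm and grips with 20 to 120 N. Pads are 22 mm wide; open, the fingers measure 114 mm over their backs; the gripper's body (76 mm by 85 mm) begins 54 mm behind the grasp point. The pads swing forward as they close: fully open they stand 13 mm farther back than shut.
Start: joints at [-1.313, 0.087, 0.176, 1.66, 0, 1.571], TCP at [140.222, -531.822, 231.284] pointing down, gripper open.
Joint ranges: [-3.13, 3.13], [-0.85, 1.81], [-1.15, 1.24], [-2.2, 2.28], [-1.44, 1.52], [-3.14, 3.14]. Speed limits (rad/s): [2.22, 2.22, 2.57, 3.14, 3.14, 3.14].

### API

Orientations are given as a unit quaternion [w, x, y, z].
In Python, from rig import robot, eyes gives the robot as it stands. The module is installed in compiled form; this text tells all that it offers.
- The arm moves only by the tool servo_tool, never from a script. Its argument "plan" is a list of rows, each an object of numbers: "x", "y", "z": the shift along the tool's x, y, z in units of 0.2 m (1.0 is 0.2 m); "rx", "ry", "rz": the turn, a rotation vector about the tool's x, y, z in units of pi rad (1.0 is pi rad). In form: [{"x": .., "y": .., "z": .., "rx": .., "ry": .., "rz": ..}, ...]. A call has 1 to 8 rows; each row is the pose to reach, as a shift and turn from the pose measured when the call began, along the tool's axes at that moment, turning the shorter way round; what a row does not reach only later rows make up. A row lasts 1/10 s, in which the tool goes at most 50 mm and 8.59 degrees, less where a joint would pass 70% of its speed; a pose out of reach is approached as far as the arm can. A call with a number of a shift or a turn outside -1 to 1 is refused whole. A call with a gripper value outside its range is refused whole. "hand" is the gripper command: -1 is shut, 1 is fully open, values between are in proportion, set as the call begins (left out, the last holds). The fingers move at their own pace and stop on an object; "squeeze" is the grip in N (left out, the last holds). Time passes only in rows, so rows that repeat a pose let the fingers close. It gives the time, the measured TCP pose, the force and the opening at its end, in the units of the state.
- robot.get_obs(): the state, without advancing time (a new reading comes with each control period).
- eyes.capture(name): name is "scene" or "top"; returns a dict with "color" (420x560x3 uint8, red, green, blue), "z_map" (420x560 float32, mm along the optical axis (not along the pixel's ray), 0 where there is no reading), "vfov" (degrees; the focal length in pixels is half the picture's height over the tangent of half this angle, whatever the lens; pixels are square), "cx", "cy" (the principal point, pixels), "k1" (the pictures are not rectified: a ray, as slopes to the right and down, at radius r is drawn at 1 + k1 r^2 times it, then the intrinsics apply), "extrinsics" (4x4, takes a point from camera to world coordinates). Camera axes: x right, y down, z forward; pixel columns grow to the right and rows downward; lengths in mm; the calibration is good to about 2 mm. A picture is of the moment at which its call begins.
- robot.finish_job(): hands the job in, once; it reports no verdict.
The state is a dict: "clock": time; "joint_positions": joint angles; "qvel": joint speeds; "joint_efforts": joint torques, N m; "tool_pos": TCP position; "tool_rot": TCP orientation; "force": force on the tool from outside, world axes, zero at the start; "wrist_torque": the same for the moment, N m; "width": opening from 0.0 (shut) to 1.0 (fully open).
Only numpy, scipy, OpenCV 4.12 (cv2) and the standard library are available. Lean on these libraries where they do the work, as an engineer would, in place of code of your own. Each camera call takes 0.05 s, during which the arm holds its last target.

## Working session

There is one attempt and no reset: what is moved stays moved. The work goes in short steps, Python scripts to look and compute and a tool call to move; the robot and the scene stay as the last step left them, time stands still between calls to the robot, and variables do not carry over. Pictures are saved under pics/ and viewed, and the job is handed in when it is done.

Besides the shell and the picture viewer there is one more tool, called after "Emit:" as name(argument=value, ...) on one line, values as JSON. servo_tool: Moves the arm, as the interface text tells. Shifts and turns lie within -1 to 1; 1 stands for 0.2 m of shift or pi rad of turn. Its arguments: {"type":"object","properties":{"plan":{"type":"array"},"hand":{"type":"number"},"squeeze":{"type":"number"}},"required":["plan"]}

```bash
mkdir -p pics; python3 - <<'E'
from rig import robot, eyes
import cv2,json
o=robot.get_obs();print(o);print(robot.grip_point_offset)
for n in("scene","top"):
    c=eyes.capture(n);cv2.imwrite(f"pics/{n}0.png",c["color"][:,:,::-1])
    print(n,{k:c[k] for k in("vfov","cx","cy","k1")});print(c["extrinsics"].round(3).tolist())
E
```

```text
{'clock': 0.0, 'joint_positions': array([-1.31301073e+00,  8.74371415e-02,  1.75114701e-01,  1.65979894e+00,
        8.49960019e-06,  1.57076667e+00]), 'qvel': array([ 0.0001723 , -0.00011514,  0.00121138,  0.00214373, -0.00024676,
        0.00081573]), 'joint_efforts': array([-1.00612131e-03, -5.20387495e+01,  4.64805365e+01,  1.61685707e-02,
       -3.17483580e-05,  1.14534421e-05]), 'tool_pos': array([ 140.15883808, -531.59629162,  230.58570733]), 'tool_rot': array([-6.57577938e-04,  9.91702693e-01,  1.28550883e-01, -8.09343132e-05]), 'force': array([ 0.31519879, -0.63006003,  0.58230762]), 'wrist_torque': array([-0.01896462,  0.0412789 ,  0.00045205]), 'width': 1.0008158557318665}
18.700000000000003
scene {'vfov': 53.470235792465814, 'cx': 281.40896724783636, 'cy': 206.80259327743556, 'k1': 0.010615820030870875}
[[0.71, 0.449, -0.543, 985.078], [0.704, -0.472, 0.531, -417.837], [-0.017, -0.759, -0.651, 525.536], [0.0, 0.0, 0.0, 1.0]]
top {'vfov': 54.169490728034646, 'cx': 276.2516826655141, 'cy': 203.68535144074872, 'k1': -0.058401430940503055}
[[-0.133, -0.969, 0.208, 418.857], [-0.991, 0.129, -0.033, -19.56], [0.005, -0.211, -0.978, 883.054], [0.0, 0.0, 0.0, 1.0]]
```

```bash
ls -la
```

```text
total 12
drwxr-xr-x  3 agent agent 4096 Dec  7 02:52 .
drwxr-xr-x 23 root  root  4096 Dec  7 02:52 ..
drwxr-xr-x  2 agent agent 4096 Dec  7 02:52 pics
```

View pics/scene0.png

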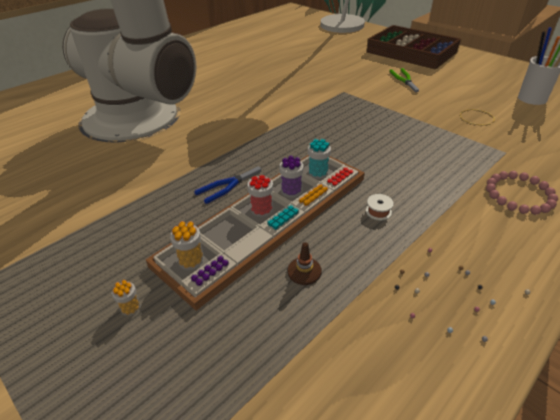

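View pics/top0.png

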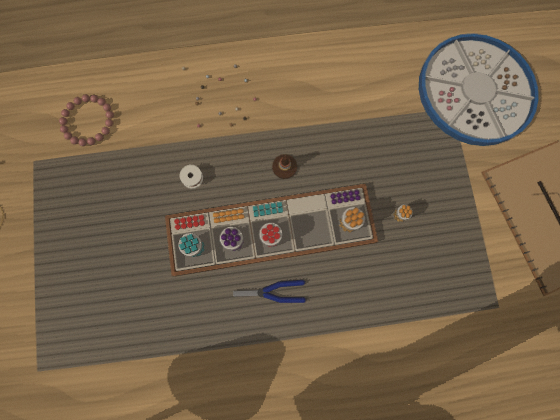

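The top view shows, from left to right:

| Compartment | Ledge pixel | Jar standing in it | Jar pixel |
|---|---|---|---|
| coral | (190,222) | turquoise | (190,244) |
| amber | (229,215) | purple | (231,238) |
| turquoise | (268,209) | coral | (271,234) |
| spare | (308,205) | none | – |
| purple | (346,197) | amber | (353,217) |

These could be taken for the amber jar: the one in the organiser at top (353,217) / scene (186,243), and a smaller one on the mat at top (405,212) / scene (125,297). The cone is at top (285,165). The white spool at (191,176), the pliers and the tray are not part of the job.

```bash
cat > h.py <<'E'
import numpy as np, cv2
from rig import robot, eyes
def K(c):
    f=c["color"].shape[0]/2/np.tan(np.radians(c["vfov"])/2)
    return np.array([[f,0,c["cx"]],[0,f,c["cy"]],[0,0,1.]]),np.array([c["k1"],0,0,0,0])
def slopes(c,uv):
    k,d=K(c); return cv2.undistortPoints(np.float64(uv).reshape(-1,1,2),k,d).reshape(-1,2)
def onplane(c,uv,z):
    s=slopes(c,uv); E=c["extrinsics"]; r=np.c_[s,np.ones(len(s))]@E[:3,:3].T
    t=(z-E[2,3])/r[:,2]; return E[:3,3]+r*t[:,None]
def cloud(c):
    h,w=c["z_map"].shape; v,u=np.mgrid[:h,:w]; s=slopes(c,np.c_[u.ravel(),v.ravel()])
    E=c["extrinsics"]; p=np.c_[s,np.ones(len(s))]*c["z_map"].ravel()[:,None]
    return (p@E[:3,:3].T+E[:3,3]).reshape(h,w,3)
# hue ranges (OpenCV H 0-180)
HUE={"purple":(120,160),"turquoise":(80,100),"amber":(11,24),"coral":(172,6)}
def masks(c):
    hsv=cv2.cvtColor(c["color"],cv2.COLOR_RGB2HSV); H,S,V=cv2.split(hsv); o={}
    for n,(a,b) in HUE.items():
        m=((H>=a)&(H<=b)) if a<b else ((H>=a)|(H<=b))
        o[n]=m&(S>(150 if n!="purple" else 90))&(V>40)
    return o
E
python3 - <<'E'
from h import *
for n in("top","scene"):
    c=eyes.capture(n);P=cloud(c);ok=c["z_map"]>0
    M=masks(c)
    print(n)
    for k,m in M.items():
        m2=cv2.morphologyEx((m&ok).astype(np.uint8),cv2.MORPH_CLOSE,np.ones((5,5)))
        N,L,st,ce=cv2.connectedComponentsWithStats(m2)
        for i in range(1,N):
            if st[i,4]>=40:
                q=P[(L==i)&ok]
                x,y=q[:,:2].mean(0)
                if 200<x<700 and abs(y)<400: print(k,st[i,4],ce[i].round(1),"mean",q.mean(0).round(1),"z5-95",np.percentile(q[:,2],[5,95]).round(1),"ext",np.ptp(np.percentile(q,[3,97],axis=0),axis=0).round(0))
    if n=="top":
        # lids: white-ish points 68..78 high
        hsv=cv2.cvtColor(c["color"],cv2.COLOR_RGB2HSV)
        m=ok&(P[...,2]>62)&(P[...,2]<95)&(P[...,0]>300)&(P[...,0]<600)
        N,L,st,ce=cv2.connectedComponentsWithStats(m.astype(np.uint8))
        for i in range(1,N):
            if st[i,4]>60:
                q=P[L==i].astype(np.float32);(cx,cy),r=cv2.minEnclosingCircle(np.ascontiguousarray(q[:,:2]))
                print("lid",ce[i].round(1),st[i,4],(round(cx,1),round(cy,1)),"d",round(2*r,1),"mean",q.mean(0).round(1))
    im=c["color"][:,:,::-1]
    cr=im[170:290,150:430] if n=="top" else im[120:330,90:380]
    cv2.imwrite(f"pics/{n}_crop1.png",cv2.resize(cr,None,fx=2.7,fy=2.7,interpolation=cv2.INTER_CUBIC))
E
```

```text
top
purple 261 [344.9 196.6] mean [ 595.9 -195.8   32.2] z5-95 [23.3 37.2] ext [19. 55. 15.]
purple 214 [230.1 237.5] mean [534.   52.   82.4] z5-95 [73.3 86.4] ext [28. 27. 14.]
purple 80 [287.3 299.8] mean [399.1 -44.9  10.5] z5-95 [ 7.1 13.5] ext [15. 40.  7.]
amber 102 [405.4 211.1] mean [ 544.9 -312.7   49.7] z5-95 [44.1 53. ] ext [21. 19. 10.]
amber 282 [228.  215.5] mean [588.3  55.3  31.8] z5-95 [23.2 36.3] ext [19. 58. 14.]
amber 225 [353.8 217.3] mean [ 541.4 -195.8   82.2] z5-95 [74.1 85.7] ext [29. 29. 12.]
coral 297 [189.1 221.9] mean [586.1 139.1  27.7] z5-95 [23.2 30.9] ext [20. 57.  8.]
coral 223 [270.4 233.3] mean [532.5 -27.7  77.7] z5-95 [73.  80.2] ext [29. 30.  8.]
lid [353.1 218.1] 423 (542.0, -196.9) d 46.0 mean [ 540.6 -195.1   78.2]
lid [270.6 233.8] 411 (532.8, -28.1) d 46.2 mean [531.7 -27.9  75.7]
lid [231.1 237.8] 423 (535.5, 50.9) d 46.1 mean [533.7  50.3  78.5]
lid [189.8 244.2] 433 (533.3, 134.0) d 46.2 mean [531.9 132.4  78.2]
scene
purple 167 [290.9 162.1] mean [538.6  47.   83. ] z5-95 [78.9 86. ] ext [28. 29.  8.]
purple 240 [291.  185.6] mean [548
[... 487 characters left out ...]
59.  8.]
amber 339 [183.7 230.4] mean [ 544.2 -198.5   81. ] z5-95 [75.8 84.8] ext [32. 34. 12.]
amber 349 [189.6 256.7] mean [ 559.  -206.4   38.4] z5-95 [22.  53.9] ext [18. 29. 34.]
amber 317 [305.1 271.2] mean [694.9 -83.6  10.4] z5-95 [ 7.4 20. ] ext [45. 40. 13.]
amber 203 [121.7 287.6] mean [ 547.3 -314.8   49.7] z5-95 [45.7 52.2] ext [24. 21.  8.]
amber 179 [129.3 306.3] mean [ 559.1 -317.8   19.4] z5-95 [ 9.1 29.7] ext [ 9. 21. 22.]
coral 188 [339.5 176.2] mean [588.5 135.1  28.5] z5-95 [25.4 30.2] ext [19. 56.  6.]
coral 198 [259.4 181.4] mean [534.3 -29.6  77.8] z5-95 [74.2 79.5] ext [33. 30.  6.]
coral 240 [261.1 204.9] mean [547.5 -40.5  37.1] z5-95 [21.7 51.1] ext [20. 23. 30.]
```

View pics/top_crop1.png

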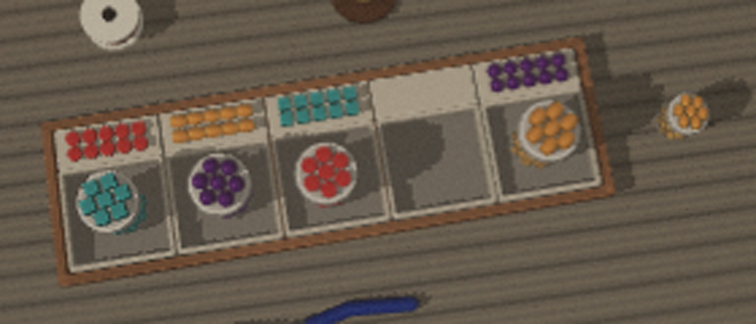

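View pics/scene_crop1.png

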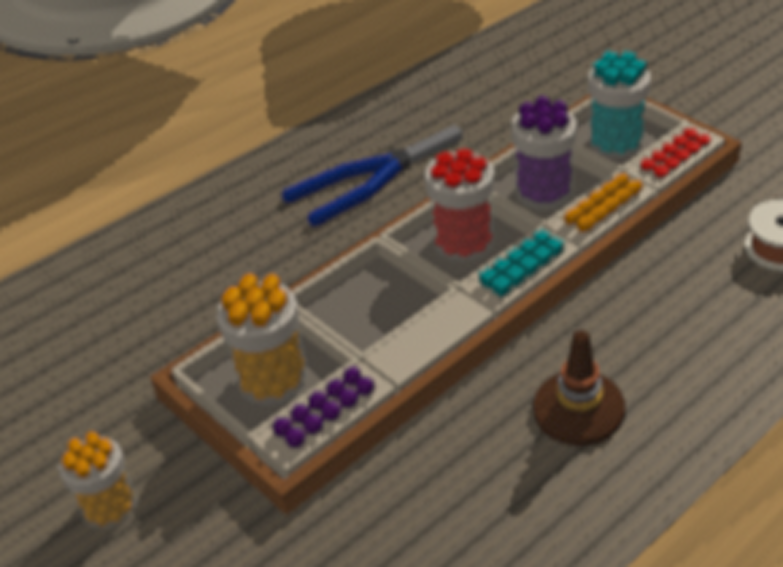

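Top view: the beaded full-size amber jar (crop 545,130) is in the purple-bead compartment, and the smaller one (crop 688,112) is out on the mat. Its lid beads are only 53 mm high, against 86 mm for the right one. The lid diameters come out at 46 mm, as given. Next I need the pocket centres.

```bash
python3 - <<'E'
from h import *
ca=np.array([586.1,139.1]);cp=np.array([595.9,-195.8])
ey=(ca-cp)/np.linalg.norm(ca-cp);ex=np.array([ey[1],-ey[0]])
print("yaw deg",np.degrees(np.arctan2(ex[1],ex[0])))
for n in("top","scene"):
    c=eyes.capture(n);P=cloud(c);ok=c["z_map"]>0
    q=P[ok]; a=(q[:,:2]-cp)@ex; b=(q[:,:2]-cp)@ey; z=q[:,2]
    # spare pocket b ~84
    s=(abs(b-84)<25)
    for lo in range(-110,40,3):
        m=s&(a>=lo)&(a<lo+3)
        if m.sum(): print(lo,round(float(np.median(z[m])),1),end=" | ")
    print()
    s=(a>-80)&(a<-40)
    for lo in range(30,140,3):
        m=s&(b>=lo)&(b<lo+3)
        if m.sum(): print(lo,round(float(np.median(z[m])),1),end=" | ")
    print()
    # plan extents of wall-height region
    m=(z>18)&(z<27)&(abs(b-168)<230)&(abs(a+40)<90)
    print(n,"a",np.percentile(a[m],[.5,99.5]).round(1),"b",np.percentile(b[m],[.5,99.5]).round(1))
    if n=="scene":
        i=(abs(P[...,0]-695)<45)&(abs(P[...,1]+83)<45)&(P[...,2]>45)&ok
        print("cone top",P[i].mean(0),P[i][:,2].max())
E
```

```text
yaw deg 1.6761375114969135
-110 1.3 | -107 3.1 | -104 20.2 | -101 20.6 | -98 21.1 | -95 24.4 | -92 11.5 | -89 10.8 | -86 11.2 | -83 11.2 | -80 10.9 | -77 11.6 | -74 10.3 | -71 11.0 | -68 11.1 | -65 11.3 | -62 11.1 | -59 11.1 | -56 10.9 | -53 10.9 | -50 11.5 | -47 11.7 | -44 11.3 | -41 11.2 | -38 11.1 | -35 11.6 | -32 10.5 | -29 11.1 | -26 11.0 | -23 11.4 | -20 22.4 | -17 24.0 | -14 24.5 | -11 24.2 | -8 24.6 | -5 24.3 | -2 24.8 | 1 24.9 | 4 24.2 | 7 24.3 | 10 24.5 | 13 24.1 | 16 20.6 | 19 20.7 | 22 19.5 | 25 19.0 | 28 2.3 | 31 1.0 | 34 1.7 | 37 1.6 | 
30 11.1 | 33 11.7 | 36 23.7 | 39 20.8 | 42 23.6 | 45 10.7 | 48 11.6 | 51 11.1 | 54 11.2 | 57 10.9 | 60 11.2 | 63 11.0 | 66 11.4 | 69 10.8 | 72 11.1 | 75 10.8 | 78 11.3 | 81 11.6 | 84 10.9 | 87 11.6 | 90 11.2 | 93 11.0 | 96 11.4 | 99 11.2 | 102 11.2 | 105 10.9 | 108 10.9 | 111 10.9 | 114 11.0 | 117 11.2 | 120 23.8 | 123 16.2 | 126 23.9 | 129 11.0 | 132 11.6 | 135 10.9 | 138 10.7 | 
top a [-104.8   24.9] b [-50.4 386.6]
-107 20.0 | -104 20.2 | -101 20.3 | -98 23.0 | -95 21.9 | -92 17.1 | -89 11.1 | -86 11.4 | -83 11.6 | -80 11.2 | -77 11.3 | -74 10.9 | -71 11.3 | -68 11.4 | -65 11.2 | -62 11.5 | -59 11.5 | -56 11.3 | -53 11.3 | -50 10.9 | -47 11.1 | -44 11.5 | -41 11.3 | -38 11.4 | -35 11.3 | -32 11.5 | -23 22.6 | -20 24.1 | -17 24.3 | -14 24.3 | -11 24.4 | -8 24.4 | -5 24.3 | -2 24.2 | 1 24.7 | 4 24.0 | 7 24.2 | 10 24.4 | 13 23.7 | 16 20.7 | 19 19.9 | 22 18.3 | 25 9.5 | 28 1.5 | 31 1.3 | 34 1.7 | 37 1.3 | 
30 11.3 | 33 12.0 | 36 18.5 | 39 23.3 | 42 23.7 | 45 22.8 | 51 11.3 | 54 11.3 | 57 11.4 | 60 11.3 | 63 11.2 | 66 11.7 | 69 11.0 | 72 11.3 | 75 11.0 | 78 11.3 | 81 11.2 | 84 11.0 | 87 11.2 | 90 11.1 | 93 11.1 | 96 11.3 | 99 11.5 | 102 11.3 | 105 11.1 | 108 11.3 | 111 11.4 | 114 11.5 | 117 11.6 | 120 18.9 | 123 23.5 | 126 24.0 | 135 13.3 | 138 11.4 | 
scene a [-103.4   26.2] b [-53.2 383.6]
cone top [691.7580242  -82.36560599  57.14827556] 68.54959569027505
```

```bash
cat >> h.py <<'E'
from scipy.spatial.transform import Rotation as R
EX=np.array([.99957,.02925]);EY=np.array([-.02925,.99957])
PK={n:np.array([539.9,-197.9])+84*i*EY for i,n in enumerate(["purple","spare","turquoise","amber","coral"])}
def go(x,y,z,sc=None):
    o=robot.get_obs(); w=o["tool_rot"]; T=R.from_quat([w[1],w[2],w[3],w[0]])
    G=R.from_matrix(np.c_[np.r_[EY,0],np.r_[EX,0],[0,0,-1]])
    s=T.inv().apply(np.array([x,y,z])-o["tool_pos"])/200; r=(T.inv()*G).as_rotvec()/np.pi
    print("t",round(o["clock"],2),"pos",o["tool_pos"].round(1),"w",round(o["width"],3),"F",o["force"].round(1),"\n shift",s.round(3),"rot",r.round(4))
E
python3 -c "
from h import *
print({k:v.round(1) for k,v in PK.items()})
go(542.5,-197.5,150)"
```

```text
{'purple': array([ 539.9, -197.9]), 'spare': array([ 537.4, -113.9]), 'turquoise': array([535., -30.]), 'amber': array([532.5,  54. ]), 'coral': array([530.1, 138. ])}
t 0.3 pos [ 140.2 -531.8  231. ] w 0.999 F [-1.   0.1  0.3] 
 shift [ 2.371 -1.103  0.406] rot [-1.000e-04 -1.000e-04 -4.273e-01]
```

Emit:
servo_tool(plan=[{"x":0.25,"y":-0.12,"z":0.03,"rz":-0.05},{"x":0.5,"y":-0.23,"z":0.06,"rz":-0.1},{"x":0.75,"y":-0.35,"z":0.1,"rz":-0.15},{"x":1,"y":-0.46,"z":0.15,"rz":-0.2},{"x":1,"y":-0.46,"z":0.2,"rz":-0.24},{"x":1,"y":-0.46,"z":0.2,"rz":-0.28},{"x":1,"y":-0.46,"z":0.2,"rz":-0.32},{"x":1,"y":-0.46,"z":0.2,"rz":-0.35}], hand=1, squeeze=40)

```text
$.plan[0]: bad value
```

```bash
python3 -c "
from h import *
go(542.5,-197.5,150)"
```

```text
t 0.3 pos [ 140.2 -531.8  231. ] w 0.999 F [-1.   0.1  0.3] 
 shift [ 2.371 -1.103  0.406] rot [-1.000e-04 -1.000e-04 -4.273e-01]
```

Emit:
servo_tool(plan=[{"x":0.25,"y":-0.12,"z":0.03,"rx":0,"ry":0,"rz":-0.05},{"x":0.5,"y":-0.23,"z":0.06,"rx":0,"ry":0,"rz":-0.1},{"x":0.75,"y":-0.35,"z":0.1,"rx":0,"ry":0,"rz":-0.15},{"x":1,"y":-0.46,"z":0.15,"rx":0,"ry":0,"rz":-0.2},{"x":1,"y":-0.46,"z":0.2,"rx":0,"ry":0,"rz":-0.24},{"x":1,"y":-0.46,"z":0.2,"rx":0,"ry":0,"rz":-0.28},{"x":1,"y":-0.46,"z":0.2,"rx":0,"ry":0,"rz":-0.32},{"x":1,"y":-0.46,"z":0.2,"rx":0,"ry":0,"rz":-0.35}], hand=1, squeeze=40)

```text
clock: 1.1
tool_pos: [310.4, -391.4, 191.0]
tool_rot: [-0.0, 0.777, 0.63, 0.0]
force: [-0.2, -0.2, -0.2]
width: 1.004
```

```bash
python3 -c "
from h import *
go(542.5,-197.5,150)"
```

```text
t 1.1 pos [ 310.4 -391.4  191. ] w 1.004 F [-0.2 -0.2 -0.2] 
 shift [1.188 0.936 0.205] rot [-0.0001 -0.0002 -0.0754]
```

Emit:
servo_tool(plan=[{"x":0.2,"y":0.16,"z":0,"rx":0,"ry":0,"rz":-0.02},{"x":0.4,"y":0.32,"z":0,"rx":0,"ry":0,"rz":-0.04},{"x":0.6,"y":0.48,"z":0,"rx":0,"ry":0,"rz":-0.06},{"x":0.8,"y":0.64,"z":0,"rx":0,"ry":0,"rz":-0.0754},{"x":0.95,"y":0.8,"z":0,"rx":0,"ry":0,"rz":-0.0754},{"x":1,"y":0.936,"z":0.1,"rx":0,"ry":0,"rz":-0.0754},{"x":1,"y":0.936,"z":0.2,"rx":0,"ry":0,"rz":-0.0754},{"x":1,"y":0.936,"z":0.2,"rx":0,"ry":0,"rz":-0.0754}])

```text
clock: 1.9
tool_pos: [534.2, -233.1, 147.7]
tool_rot: [-0.003, 0.696, 0.718, -0.001]
force: [-0.4, -0.6, -0.7]
width: 1.004
```

```bash
python3 -c "
from h import *
go(542.5,-197.5,150);go(542.5,-197.5,47)"
```

```text
t 1.9 pos [ 534.2 -233.1  147.7] w 1.004 F [-0.4 -0.6 -0.7] 
 shift [ 0.177  0.047 -0.011] rot [-0.0016 -0.0009  0.0005]
t 1.9 pos [ 534.2 -233.1  147.7] w 1.004 F [-0.4 -0.6 -0.7] 
 shift [0.175 0.05  0.504] rot [-0.0016 -0.0009  0.0005]
```

Emit:
servo_tool(plan=[{"x":0.1,"y":0.03,"z":0,"rx":-0.0016,"ry":-0.0009,"rz":0},{"x":0.177,"y":0.048,"z":0,"rx":-0.0016,"ry":-0.0009,"rz":0},{"x":0.177,"y":0.048,"z":0.05,"rx":-0.0016,"ry":-0.0009,"rz":0},{"x":0.177,"y":0.048,"z":0.15,"rx":-0.0016,"ry":-0.0009,"rz":0},{"x":0.177,"y":0.048,"z":0.25,"rx":-0.0016,"ry":-0.0009,"rz":0},{"x":0.177,"y":0.048,"z":0.25,"rx":-0.0016,"ry":-0.0009,"rz":0},{"x":0.177,"y":0.048,"z":0.25,"rx":-0.0016,"ry":-0.0009,"rz":0}])

```text
clock: 2.6
tool_pos: [542.2, -197.7, 98.3]
tool_rot: [0.0, 0.696, 0.718, -0.0]
force: [0.1, 0.2, 0.2]
width: 0.999
```

```bash
python3 - <<'E'
from h import *
go(542.5,-197.5,44)
c=eyes.capture("scene");cv2.imwrite("pics/s2.png",c["color"][120:330,90:380,::-1].repeat(2,0).repeat(2,1))
E
```

```text
t 2.6 pos [ 542.2 -197.7   98.3] w 0.999 F [0.1 0.2 0.2] 
 shift [0.001 0.002 0.271] rot [-0.      0.0001  0.0003]
```

View pics/s2.png

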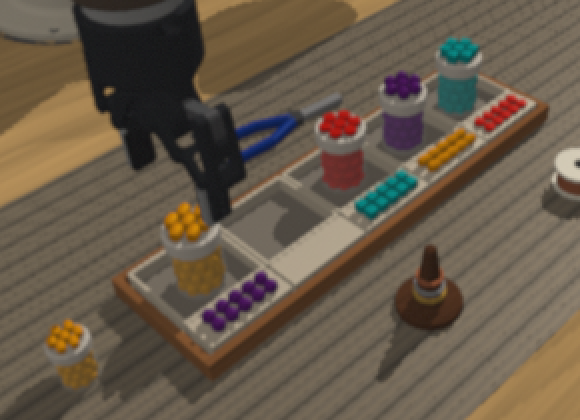

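Both fingers straddle the amber jar along x: tips at crop (140,165) and (220,215), lid at (192,235). I'll descend and grip.

Emit:
servo_tool(plan=[{"x":0,"y":0,"z":0.09,"rx":0,"ry":0,"rz":0},{"x":0,"y":0,"z":0.18,"rx":0,"ry":0,"rz":0},{"x":0,"y":0,"z":0.27,"rx":0,"ry":0,"rz":0},{"x":0,"y":0,"z":0.27,"rx":0,"ry":0,"rz":0},{"x":0,"y":0,"z":0.27,"rx":0,"ry":0,"rz":0}])

```text
clock: 3.15
tool_pos: [543.0, -198.1, 46.2]
tool_rot: [0.001, 0.696, 0.718, 0.0]
force: [-0.0, -0.7, 0.6]
width: 0.998
```

Emit:
servo_tool(plan=[{"x":0,"y":0,"z":0,"rx":0,"ry":0,"rz":0},{"x":0,"y":0,"z":0,"rx":0,"ry":0,"rz":0},{"x":0,"y":0,"z":0,"rx":0,"ry":0,"rz":0},{"x":0,"y":0,"z":0,"rx":0,"ry":0,"rz":0},{"x":0,"y":0,"z":0,"rx":0,"ry":0,"rz":0},{"x":0,"y":0,"z":0,"rx":0,"ry":0,"rz":0},{"x":0,"y":0,"z":0,"rx":0,"ry":0,"rz":0},{"x":0,"y":0,"z":0,"rx":0,"ry":0,"rz":0}], hand=-1, squeeze=40)

```text
clock: 3.95
tool_pos: [543.5, -198.3, 47.4]
tool_rot: [0.002, 0.696, 0.718, 0.001]
force: [-1.1, -0.3, 5.7]
width: 0.522
```

```bash
python3 - <<'E'
from h import *
go(542.5,-197.5,44)
c=eyes.capture("scene");cv2.imwrite("pics/s3.png",c["color"][120:330,90:380,::-1].repeat(2,0).repeat(2,1))
E
```

```text
t 3.95 pos [ 543.5 -198.3   47.4] w 0.522 F [-1.1 -0.3  5.7] 
 shift [ 0.004 -0.005  0.017] rot [0.0011 0.0005 0.0003]
```

View pics/s3.png

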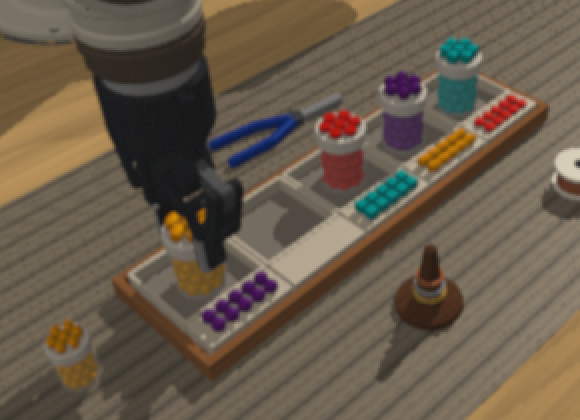

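Gripped: the opening of 0.52 (44 mm) matches the lid. Next I lift it 60 mm and move it 84 mm to the spare pocket.

Emit:
servo_tool(plan=[{"x":0,"y":0,"z":-0.05,"rx":0,"ry":0,"rz":0},{"x":0,"y":0,"z":-0.15,"rx":0,"ry":0,"rz":0},{"x":0,"y":0,"z":-0.27,"rx":0,"ry":0,"rz":0},{"x":0.05,"y":0,"z":-0.3,"rx":0,"ry":0,"rz":0},{"x":0.15,"y":-0.01,"z":-0.3,"rx":0,"ry":0,"rz":0},{"x":0.28,"y":-0.02,"z":-0.3,"rx":0,"ry":0,"rz":0},{"x":0.38,"y":-0.02,"z":-0.3,"rx":0,"ry":0,"rz":0},{"x":0.42,"y":-0.02,"z":-0.3,"rx":0,"ry":0,"rz":0}])

```text
clock: 4.8
tool_pos: [536.5, -112.4, 107.0]
tool_rot: [0.002, 0.696, 0.718, 0.001]
force: [-0.4, -0.9, -0.5]
width: 0.521
```

```bash
python3 - <<'E'
from h import *
go(537.4,-113.9,47)
c=eyes.capture("scene");cv2.imwrite("pics/s4.png",c["color"][120:330,90:380,::-1].repeat(2,0).repeat(2,1))
E
```

```text
t 4.8 pos [ 536.5 -112.4  107. ] w 0.521 F [-0.4 -0.9 -0.5] 
 shift [-0.007  0.003  0.3  ] rot [0.001  0.0004 0.0008]
```

View pics/s4.png

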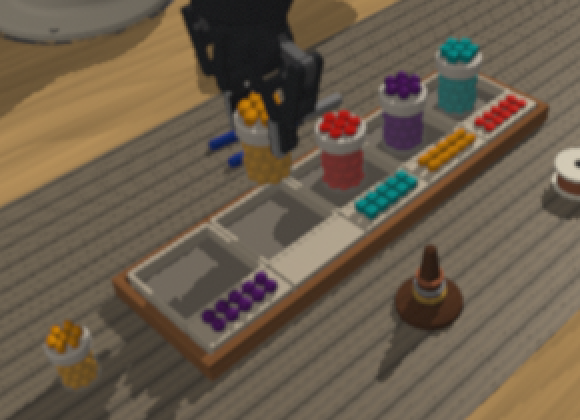

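The amber jar is held upright at crop (265,140) above the spare pocket. I'll lower it, slowing near the bottom.

Emit:
servo_tool(plan=[{"x":-0.007,"y":0.003,"z":0.08,"rx":0,"ry":0,"rz":0},{"x":-0.007,"y":0.003,"z":0.18,"rx":0,"ry":0,"rz":0},{"x":-0.007,"y":0.003,"z":0.25,"rx":0,"ry":0,"rz":0},{"x":-0.007,"y":0.003,"z":0.275,"rx":0,"ry":0,"rz":0},{"x":-0.007,"y":0.003,"z":0.285,"rx":0,"ry":0,"rz":0},{"x":-0.007,"y":0.003,"z":0.292,"rx":0,"ry":0,"rz":0},{"x":-0.007,"y":0.003,"z":0.297,"rx":0,"ry":0,"rz":0},{"x":-0.007,"y":0.003,"z":0.3,"rx":0,"ry":0,"rz":0}])

```text
clock: 5.65
tool_pos: [537.8, -113.8, 47.6]
tool_rot: [0.002, 0.696, 0.718, 0.001]
force: [0.8, -0.1, -1.4]
width: 0.523
```

```bash
python3 - <<'E'
from h import *
go(537.4,-113.9,47)
E
```

```text
t 5.65 pos [ 537.8 -113.8   47.6] w 0.523 F [ 0.8 -0.1 -1.4] 
 shift [-0.001 -0.002  0.003] rot [0.0013 0.0004 0.0009]
```

Emit:
servo_tool(plan=[{"x":0,"y":0,"z":0.004,"rx":0,"ry":0,"rz":0},{"x":0,"y":0,"z":0.008,"rx":0,"ry":0,"rz":0},{"x":0,"y":0,"z":0.008,"rx":0,"ry":0,"rz":0}])

```text
clock: 5.95
tool_pos: [537.9, -113.9, 47.4]
tool_rot: [0.002, 0.696, 0.718, 0.001]
force: [-4.7, 0.2, 8.3]
width: 0.521
```

```bash
python3 - <<'E'
from h import *
go(537.4,-113.9,47)
E
```

```text
t 5.95 pos [ 537.9 -113.9   47.4] w 0.521 F [-4.7  0.2  8.3] 
 shift [-0.    -0.003  0.002] rot [0.0017 0.0006 0.0009]
```

Contact is 8 N, so it is standing on the floor. I'll release and raise.

Emit:
servo_tool(plan=[{"x":0,"y":0,"z":0,"rx":0,"ry":0,"rz":0},{"x":0,"y":0,"z":0,"rx":0,"ry":0,"rz":0},{"x":0,"y":0,"z":0,"rx":0,"ry":0,"rz":0},{"x":0,"y":0,"z":0,"rx":0,"ry":0,"rz":0},{"x":0,"y":0,"z":-0.1,"rx":0,"ry":0,"rz":0},{"x":0,"y":0,"z":-0.25,"rx":0,"ry":0,"rz":0},{"x":0,"y":0,"z":-0.4,"rx":0,"ry":0,"rz":0},{"x":0,"y":0,"z":-0.5,"rx":0,"ry":0,"rz":0}], hand=1)

```text
clock: 6.75
tool_pos: [537.8, -113.8, 149.5]
tool_rot: [0.003, 0.696, 0.718, 0.002]
force: [-0.9, -1.1, 0.4]
width: 1.005
```

```bash
cat >> h.py <<'E'
def lids(name):
    c=eyes.capture("top");P=cloud(c);ok=c["z_map"]>0
    m=ok&(P[...,2]>66)&(P[...,2]<92)&(P[...,0]>480)&(P[...,0]<590)&(abs(P[...,1]+30)<230)
    N,L,st,ce=cv2.connectedComponentsWithStats(m.astype(np.uint8))
    for i in range(1,N):
        if st[i,4]>150:
            q=P[L==i].astype(np.float32);(cx,cy),r=cv2.minEnclosingCircle(np.ascontiguousarray(q[:,:2]))
            print("lid",ce[i].round(),(round(cx,1),round(cy,1)),"d",round(2*r,1),"zmax",q[:,2].max().round(1))
    cv2.imwrite(f"pics/{name}_t.png",cv2.resize(c["color"][150:300,130:430,::-1],None,fx=2,fy=2))
    c=eyes.capture("scene");cv2.imwrite(f"pics/{name}_s.png",cv2.resize(c["color"][100:330,90:400,::-1],None,fx=2,fy=2))
E
python3 - <<'E'
from h import *
go(536,50.5,147); lids("p5")
E
```

```text
t 6.75 pos [ 537.8 -113.8  149.5] w 1.005 F [-0.9 -1.1  0.4] 
 shift [0.821 0.017 0.011] rot [0.0022 0.0007 0.0009]
lid [271. 234.] (533.0, -28.0) d 45.8 zmax 82.4
lid [231. 238.] (535.2, 51.1) d 45.9 zmax 87.9
lid [190. 244.] (533.4, 134.1) d 46.2 zmax 86.9
```

View pics/p5_s.png

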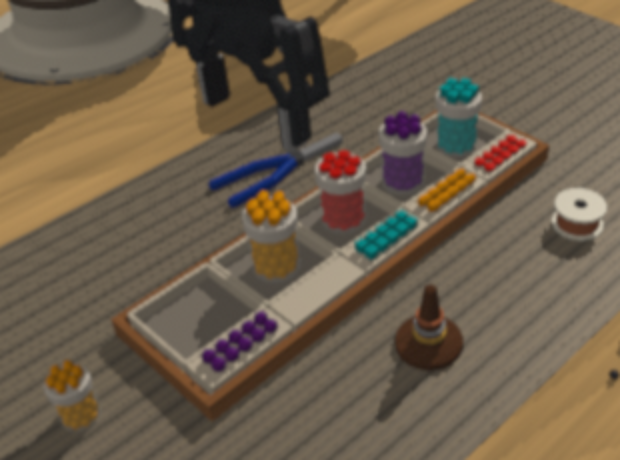

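The amber jar (crop 272,235) stands upright in the spare pocket. The purple jar is next.

Emit:
servo_tool(plan=[{"x":0.22,"y":0,"z":0,"rx":0.002,"ry":0,"rz":0},{"x":0.44,"y":0.01,"z":0,"rx":0.002,"ry":0,"rz":0},{"x":0.66,"y":0.015,"z":0,"rx":0.002,"ry":0,"rz":0},{"x":0.8,"y":0.017,"z":0,"rx":0.002,"ry":0,"rz":0},{"x":0.82,"y":0.017,"z":0,"rx":0.002,"ry":0,"rz":0},{"x":0.82,"y":0.017,"z":0,"rx":0.002,"ry":0,"rz":0},{"x":0.82,"y":0.017,"z":0.1,"rx":0.002,"ry":0,"rz":0},{"x":0.82,"y":0.017,"z":0.2,"rx":0.002,"ry":0,"rz":0}])

```text
clock: 7.65
tool_pos: [537.6, 48.7, 109.6]
tool_rot: [0.003, 0.696, 0.718, 0.0]
force: [-0.7, -0.4, 0.1]
width: 1.0
```

```bash
python3 - <<'E'
from h import *
go(536,50.5,47)
E
```

```text
t 7.65 pos [537.6  48.7 109.6] w 1.0 F [-0.7 -0.4  0.1] 
 shift [ 0.01  -0.009  0.313] rot [0.0014 0.001  0.0005]
```

Emit:
servo_tool(plan=[{"x":0.01,"y":-0.009,"z":0.1,"rx":0.0014,"ry":0.001,"rz":0},{"x":0.01,"y":-0.009,"z":0.22,"rx":0.0014,"ry":0.001,"rz":0},{"x":0.01,"y":-0.009,"z":0.31,"rx":0.0014,"ry":0.001,"rz":0},{"x":0.01,"y":-0.009,"z":0.315,"rx":0.0014,"ry":0.001,"rz":0},{"x":0.01,"y":-0.009,"z":0.315,"rx":0.0014,"ry":0.001,"rz":0}])

```text
clock: 8.15
tool_pos: [535.9, 49.4, 46.6]
tool_rot: [-0.0, 0.697, 0.717, -0.0]
force: [1.1, -0.5, 0.4]
width: 0.998
```

Emit:
servo_tool(plan=[{"x":0,"y":0,"z":0,"rx":0,"ry":0,"rz":0},{"x":0,"y":0,"z":0,"rx":0,"ry":0,"rz":0},{"x":0,"y":0,"z":0,"rx":0,"ry":0,"rz":0},{"x":0,"y":0,"z":0,"rx":0,"ry":0,"rz":0},{"x":0,"y":0,"z":0,"rx":0,"ry":0,"rz":0},{"x":0,"y":0,"z":0,"rx":0,"ry":0,"rz":0},{"x":0,"y":0,"z":0,"rx":0,"ry":0,"rz":0}], hand=-1)

```text
clock: 8.85
tool_pos: [536.4, 49.5, 47.7]
tool_rot: [0.0, 0.697, 0.718, 0.0]
force: [-2.0, -1.3, 5.8]
width: 0.525
```

```bash
python3 - <<'E'
from h import *
go(536,50.5,147);print(PK["purple"])
E
```

```text
t 8.85 pos [536.4  49.5  47.7] w 0.525 F [-2.  -1.3  5.8] 
 shift [ 0.005 -0.001 -0.497] rot [0.0003 0.0001 0.0002]
[ 539.9 -197.9]
```

Emit:
servo_tool(plan=[{"x":0,"y":0,"z":-0.04,"rx":0,"ry":0,"rz":0},{"x":0,"y":0,"z":-0.14,"rx":0,"ry":0,"rz":0},{"x":0,"y":0,"z":-0.28,"rx":0,"ry":0,"rz":0},{"x":0,"y":0,"z":-0.42,"rx":0,"ry":0,"rz":0},{"x":0,"y":0,"z":-0.51,"rx":0,"ry":0,"rz":0},{"x":0,"y":0,"z":-0.53,"rx":0,"ry":0,"rz":0},{"x":0,"y":0,"z":-0.53,"rx":0,"ry":0,"rz":0}])

```text
clock: 9.55
tool_pos: [536.5, 49.5, 154.0]
tool_rot: [0.001, 0.696, 0.718, 0.001]
force: [-0.4, -0.7, -1.4]
width: 0.522
```

```bash
python3 - <<'E'
from h import *
go(539.9,-197.9,153)
c=eyes.capture("scene");cv2.imwrite("pics/p6.png",cv2.resize(c["color"][60:330,90:400,::-1],None,fx=1.8,fy=1.8))
E
```

```text
t 9.55 pos [536.5  49.5 154. ] w 0.522 F [-0.4 -0.7 -1.4] 
 shift [-1.237 -0.02   0.005] rot [0.0005 0.0001 0.0002]
```

View pics/p6.png

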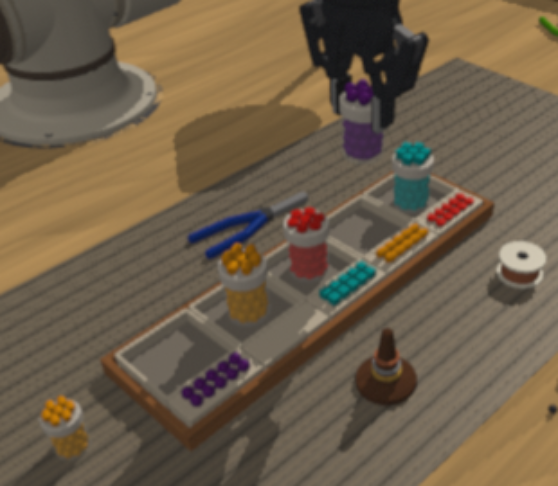

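The purple jar hangs upright at crop (362,120), well above the others. I'll carry it to its pocket in two moves.

Emit:
servo_tool(plan=[{"x":-0.08,"y":0,"z":0,"rx":0,"ry":0,"rz":0},{"x":-0.22,"y":0,"z":0,"rx":0,"ry":0,"rz":0},{"x":-0.38,"y":-0.005,"z":0,"rx":0,"ry":0,"rz":0},{"x":-0.54,"y":-0.01,"z":0,"rx":0,"ry":0,"rz":0},{"x":-0.7,"y":-0.015,"z":0,"rx":0,"ry":0,"rz":0},{"x":-0.84,"y":-0.02,"z":0,"rx":0,"ry":0,"rz":0},{"x":-0.95,"y":-0.02,"z":0,"rx":0,"ry":0,"rz":0},{"x":-1,"y":-0.02,"z":0,"rx":0,"ry":0,"rz":0}])

```text
clock: 10.4
tool_pos: [537.2, -152.8, 151.7]
tool_rot: [-0.001, 0.697, 0.717, -0.001]
force: [-1.2, -0.7, -2.1]
width: 0.521
```

```bash
python3 - <<'E'
from h import *
go(539.9,-197.9,48)
E
```

```text
t 10.4 pos [ 537.2 -152.8  151.7] w 0.521 F [-1.2 -0.7 -2.1] 
 shift [-0.226  0.008  0.519] rot [-0.0006  0.     -0.0005]
```

Emit:
servo_tool(plan=[{"x":-0.08,"y":0.004,"z":0,"rx":0,"ry":0,"rz":0},{"x":-0.18,"y":0.008,"z":0,"rx":0,"ry":0,"rz":0},{"x":-0.226,"y":0.008,"z":0,"rx":0,"ry":0,"rz":0},{"x":-0.226,"y":0.008,"z":0.04,"rx":0,"ry":0,"rz":0},{"x":-0.226,"y":0.008,"z":0.14,"rx":0,"ry":0,"rz":0},{"x":-0.226,"y":0.008,"z":0.26,"rx":0,"ry":0,"rz":0},{"x":-0.226,"y":0.008,"z":0.36,"rx":0,"ry":0,"rz":0},{"x":-0.226,"y":0.008,"z":0.42,"rx":0,"ry":0,"rz":0}])

```text
clock: 11.2
tool_pos: [538.9, -196.7, 65.2]
tool_rot: [-0.002, 0.697, 0.717, -0.001]
force: [-0.1, -0.8, -1.5]
width: 0.521
```

```bash
python3 - <<'E'
from h import *
go(539.9,-197.9,47.7)
E
```

```text
t 11.2 pos [ 538.9 -196.7   65.2] w 0.521 F [-0.1 -0.8 -1.5] 
 shift [-0.006  0.005  0.088] rot [-0.0014 -0.0004 -0.0002]
```

Emit:
servo_tool(plan=[{"x":-0.004,"y":0.005,"z":0.035,"rx":-0.001,"ry":0,"rz":0},{"x":-0.004,"y":0.005,"z":0.06,"rx":-0.001,"ry":0,"rz":0},{"x":-0.004,"y":0.005,"z":0.074,"rx":-0.001,"ry":0,"rz":0},{"x":-0.004,"y":0.005,"z":0.081,"rx":-0.001,"ry":0,"rz":0},{"x":-0.004,"y":0.005,"z":0.086,"rx":-0.001,"ry":0,"rz":0},{"x":-0.004,"y":0.005,"z":0.09,"rx":-0.001,"ry":0,"rz":0},{"x":-0.004,"y":0.005,"z":0.093,"rx":-0.001,"ry":0,"rz":0},{"x":-0.004,"y":0.005,"z":0.093,"rx":-0.001,"ry":0,"rz":0}])

```text
clock: 12.0
tool_pos: [540.2, -197.6, 47.7]
tool_rot: [-0.0, 0.697, 0.717, 0.0]
force: [-2.1, 0.0, 5.3]
width: 0.522
```

```bash
python3 - <<'E'
from h import *
go(539.9,-197.9,47.7)
E
```

```text
t 12.0 pos [ 540.2 -197.6   47.7] w 0.522 F [-2.1  0.   5.3] 
 shift [-0.001 -0.001  0.   ] rot [ 0.     -0.0002 -0.0003]
```

Emit:
servo_tool(plan=[{"x":0,"y":0,"z":0,"rx":0,"ry":0,"rz":0},{"x":0,"y":0,"z":0,"rx":0,"ry":0,"rz":0},{"x":0,"y":0,"z":0,"rx":0,"ry":0,"rz":0},{"x":0,"y":0,"z":0,"rx":0,"ry":0,"rz":0},{"x":0,"y":0,"z":-0.1,"rx":0,"ry":0,"rz":0},{"x":0,"y":0,"z":-0.25,"rx":0,"ry":0,"rz":0},{"x":0,"y":0,"z":-0.4,"rx":0,"ry":0,"rz":0},{"x":0,"y":0,"z":-0.5,"rx":0,"ry":0,"rz":0}], hand=1)

```text
clock: 12.8
tool_pos: [540.6, -197.8, 150.0]
tool_rot: [0.001, 0.697, 0.717, 0.001]
force: [0.3, -0.2, 0.5]
width: 0.999
```

```bash
python3 - <<'E'
from h import *
go(537.9,-113.9,47); lids("p7")
E
```

```text
t 12.8 pos [ 540.6 -197.8  150. ] w 0.999 F [ 0.3 -0.2  0.5] 
 shift [ 0.42  -0.002  0.515] rot [ 0.0006  0.     -0.0003]
lid [353. 220.] (538.3, -195.9) d 46.1 zmax 88.9
lid [312. 226.] (536.6, -112.7) d 45.6 zmax 87.9
lid [271. 234.] (532.9, -27.8) d 45.9 zmax 82.0
lid [190. 244.] (532.7, 134.3) d 46.7 zmax 88.2
```

View pics/p7_s.png

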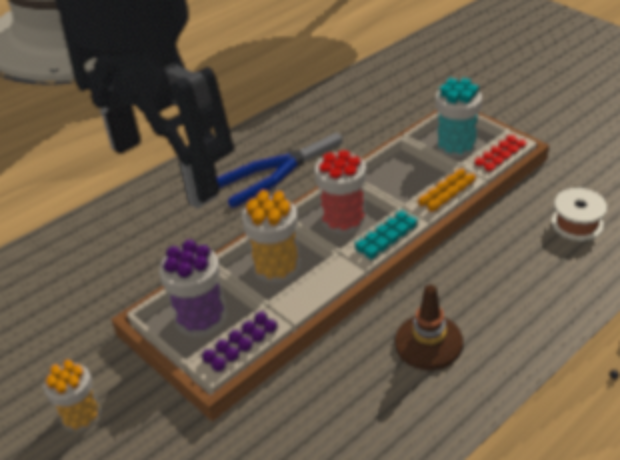

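The purple jar (crop 193,285) stands upright at the purple beads. Where I released jars, the top camera reads about (−1.5,+1.5) mm off, and I'll allow for that. Next, the amber jar from spare to its own compartment.

Emit:
servo_tool(plan=[{"x":0.2,"y":0,"z":0,"rx":0,"ry":0,"rz":0},{"x":0.4,"y":-0.002,"z":0,"rx":0,"ry":0,"rz":0},{"x":0.42,"y":-0.002,"z":0,"rx":0,"ry":0,"rz":0},{"x":0.42,"y":-0.002,"z":0,"rx":0,"ry":0,"rz":0},{"x":0.42,"y":-0.002,"z":0.14,"rx":0,"ry":0,"rz":0},{"x":0.42,"y":-0.002,"z":0.28,"rx":0,"ry":0,"rz":0},{"x":0.42,"y":-0.002,"z":0.42,"rx":0,"ry":0,"rz":0},{"x":0.42,"y":-0.002,"z":0.5,"rx":0,"ry":0,"rz":0}])

```text
clock: 13.7
tool_pos: [537.9, -115.3, 47.8]
tool_rot: [0.001, 0.697, 0.717, 0.0]
force: [0.3, 0.5, -1.1]
width: 0.995
```

```bash
python3 - <<'E'
from h import *
go(537.9,-113.9,46.7)
E
```

```text
t 13.7 pos [ 537.9 -115.3   47.8] w 0.995 F [ 0.3  0.5 -1.1] 
 shift [0.007 0.    0.006] rot [ 0.0004  0.0003 -0.0006]
```

Emit:
servo_tool(plan=[{"x":0.007,"y":0,"z":0.005,"rx":0,"ry":0,"rz":0},{"x":0.007,"y":0,"z":0.005,"rx":0,"ry":0,"rz":0},{"x":0.007,"y":0,"z":0.005,"rx":0,"ry":0,"rz":0},{"x":0.007,"y":0,"z":0.005,"rx":0,"ry":0,"rz":0},{"x":0.007,"y":0,"z":0.005,"rx":0,"ry":0,"rz":0},{"x":0.007,"y":0,"z":0.005,"rx":0,"ry":0,"rz":0},{"x":0.007,"y":0,"z":0.005,"rx":0,"ry":0,"rz":0},{"x":0.007,"y":0,"z":0.005,"rx":0,"ry":0,"rz":0}], hand=-1)

```text
clock: 14.5
tool_pos: [538.4, -114.0, 47.8]
tool_rot: [0.002, 0.697, 0.717, 0.001]
force: [-0.3, -1.0, 5.3]
width: 0.52
```

Emit:
servo_tool(plan=[{"x":0,"y":0,"z":-0.04,"rx":0,"ry":0,"rz":0},{"x":0,"y":0,"z":-0.14,"rx":0,"ry":0,"rz":0},{"x":0,"y":0,"z":-0.28,"rx":0,"ry":0,"rz":0},{"x":0,"y":0,"z":-0.42,"rx":0,"ry":0,"rz":0},{"x":0,"y":0,"z":-0.51,"rx":0,"ry":0,"rz":0},{"x":0,"y":0,"z":-0.53,"rx":0,"ry":0,"rz":0},{"x":0,"y":0,"z":-0.53,"rx":0,"ry":0,"rz":0}])

```text
clock: 15.2
tool_pos: [538.3, -113.9, 154.0]
tool_rot: [0.002, 0.697, 0.717, 0.001]
force: [-0.8, 0.2, -1.0]
width: 0.525
```

```bash
python3 - <<'E'
from h import *
go(532.7,54,47.7)
E
```

```text
t 15.2 pos [ 538.3 -113.9  154. ] w 0.525 F [-0.8  0.2 -1. ] 
 shift [ 0.841 -0.007  0.53 ] rot [ 0.0012  0.0005 -0.0006]
```

Emit:
servo_tool(plan=[{"x":0.08,"y":0,"z":0,"rx":0,"ry":0,"rz":0},{"x":0.22,"y":0,"z":0,"rx":0,"ry":0,"rz":0},{"x":0.38,"y":-0.005,"z":0,"rx":0,"ry":0,"rz":0},{"x":0.54,"y":-0.007,"z":0,"rx":0,"ry":0,"rz":0},{"x":0.69,"y":-0.007,"z":0,"rx":0,"ry":0,"rz":0},{"x":0.8,"y":-0.007,"z":0,"rx":0,"ry":0,"rz":0},{"x":0.84,"y":-0.007,"z":0,"rx":0,"ry":0,"rz":0},{"x":0.84,"y":-0.007,"z":0.02,"rx":0,"ry":0,"rz":0}])

```text
clock: 16.0
tool_pos: [531.9, 55.2, 149.1]
tool_rot: [0.002, 0.697, 0.717, 0.001]
force: [0.9, 0.2, -1.0]
width: 0.521
```

```bash
python3 - <<'E'
from h import *
go(532.7,54,47.7)
E
```

```text
t 16.0 pos [531.9  55.2 149.1] w 0.521 F [ 0.9  0.2 -1. ] 
 shift [-0.005  0.002  0.507] rot [0.0009 0.0005 0.    ]
```

Emit:
servo_tool(plan=[{"x":-0.005,"y":0.002,"z":0.08,"rx":0,"ry":0,"rz":0},{"x":-0.005,"y":0.002,"z":0.2,"rx":0,"ry":0,"rz":0},{"x":-0.005,"y":0.002,"z":0.32,"rx":0,"ry":0,"rz":0},{"x":-0.005,"y":0.002,"z":0.41,"rx":0,"ry":0,"rz":0},{"x":-0.005,"y":0.002,"z":0.46,"rx":0,"ry":0,"rz":0},{"x":-0.005,"y":0.002,"z":0.485,"rx":0,"ry":0,"rz":0},{"x":-0.005,"y":0.002,"z":0.495,"rx":0,"ry":0,"rz":0},{"x":-0.005,"y":0.002,"z":0.5,"rx":0,"ry":0,"rz":0}])

```text
clock: 16.8
tool_pos: [533.0, 54.0, 49.7]
tool_rot: [0.002, 0.697, 0.717, 0.001]
force: [-0.4, -0.6, -1.4]
width: 0.525
```

```bash
python3 - <<'E'
from h import *
go(532.7,54,47.5)
E
```

```text
t 16.8 pos [533.   54.   49.7] w 0.525 F [-0.4 -0.6 -1.4] 
 shift [ 0.    -0.001  0.011] rot [ 0.0012  0.0005 -0.    ]
```

Emit:
servo_tool(plan=[{"x":0,"y":0,"z":0.005,"rx":0,"ry":0,"rz":0},{"x":0,"y":0,"z":0.009,"rx":0,"ry":0,"rz":0},{"x":0,"y":0,"z":0.013,"rx":0,"ry":0,"rz":0},{"x":0,"y":0,"z":0.015,"rx":0,"ry":0,"rz":0},{"x":0,"y":0,"z":0.015,"rx":0,"ry":0,"rz":0}])

```text
clock: 17.3
tool_pos: [533.4, 54.0, 47.8]
tool_rot: [0.002, 0.697, 0.717, 0.001]
force: [-1.4, -0.0, 5.7]
width: 0.522
```

```bash
python3 - <<'E'
from h import *
go(532.7,54,47.5)
E
```

```text
t 17.3 pos [533.4  54.   47.8] w 0.522 F [-1.4 -0.   5.7] 
 shift [-0.    -0.003  0.001] rot [ 0.0016  0.0004 -0.    ]
```

Contact at 5.7 N. I'll release and raise, then look before taking the turquoise jar.

Emit:
servo_tool(plan=[{"x":0,"y":0,"z":0,"rx":0,"ry":0,"rz":0},{"x":0,"y":0,"z":0,"rx":0,"ry":0,"rz":0},{"x":0,"y":0,"z":0,"rx":0,"ry":0,"rz":0},{"x":0,"y":0,"z":0,"rx":0,"ry":0,"rz":0},{"x":0,"y":0,"z":-0.1,"rx":0,"ry":0,"rz":0},{"x":0,"y":0,"z":-0.25,"rx":0,"ry":0,"rz":0},{"x":0,"y":0,"z":-0.4,"rx":0,"ry":0,"rz":0},{"x":0,"y":0,"z":-0.5,"rx":0,"ry":0,"rz":0}], hand=1)

```text
clock: 18.1
tool_pos: [533.2, 54.2, 149.9]
tool_rot: [0.003, 0.697, 0.717, 0.002]
force: [0.8, 0.5, 0.1]
width: 1.0
```

```bash
python3 - <<'E'
from h import *
go(534.2,132.8,46.7); lids("p8")
E
```

```text
t 18.1 pos [533.2  54.2 149.9] w 1.0 F [0.8 0.5 0.1] 
 shift [0.393 0.013 0.516] rot [ 0.0022  0.0004 -0.    ]
lid [353. 220.] (538.8, -196.1) d 46.4 zmax 89.6
lid [271. 234.] (532.7, -28.0) d 45.8 zmax 82.5
```

View pics/p8_s.png

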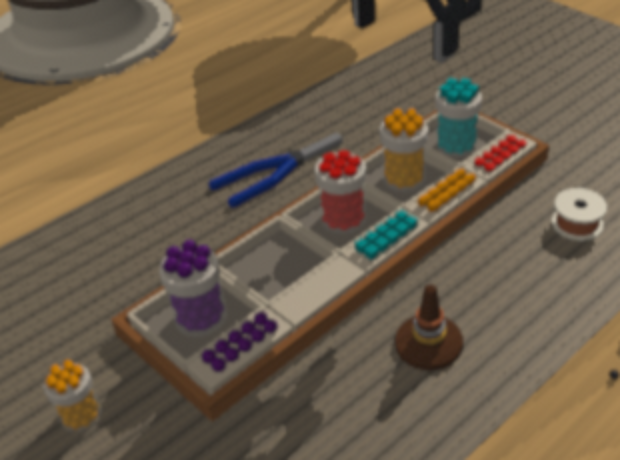

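The amber jar (crop 405,148) stands at the amber beads, and the spare pocket is empty. The turquoise jar is next.

Emit:
servo_tool(plan=[{"x":0.2,"y":0.006,"z":0,"rx":0.002,"ry":0,"rz":0},{"x":0.38,"y":0.013,"z":0,"rx":0.002,"ry":0,"rz":0},{"x":0.392,"y":0.013,"z":0,"rx":0.002,"ry":0,"rz":0},{"x":0.392,"y":0.013,"z":0,"rx":0.002,"ry":0,"rz":0},{"x":0.392,"y":0.013,"z":0.14,"rx":0.002,"ry":0,"rz":0},{"x":0.392,"y":0.013,"z":0.28,"rx":0.002,"ry":0,"rz":0},{"x":0.392,"y":0.013,"z":0.42,"rx":0.002,"ry":0,"rz":0},{"x":0.392,"y":0.013,"z":0.5,"rx":0.002,"ry":0,"rz":0}])

```text
clock: 19.0
tool_pos: [534.2, 131.2, 47.9]
tool_rot: [0.001, 0.697, 0.717, -0.0]
force: [-0.6, -0.4, -0.1]
width: 1.0
```

```bash
python3 - <<'E'
from h import *
go(534.2,132.8,46.7)
E
```

```text
t 19.0 pos [534.2 131.2  47.9] w 1.0 F [-0.6 -0.4 -0.1] 
 shift [0.008 0.    0.006] rot [ 0.0002  0.0006 -0.0004]
```

Emit:
servo_tool(plan=[{"x":0.008,"y":0,"z":0.005,"rx":0,"ry":0,"rz":0},{"x":0.008,"y":0,"z":0.005,"rx":0,"ry":0,"rz":0},{"x":0.008,"y":0,"z":0.005,"rx":0,"ry":0,"rz":0},{"x":0.008,"y":0,"z":0.005,"rx":0,"ry":0,"rz":0},{"x":0.008,"y":0,"z":0.005,"rx":0,"ry":0,"rz":0},{"x":0.008,"y":0,"z":0.005,"rx":0,"ry":0,"rz":0},{"x":0.008,"y":0,"z":0.005,"rx":0,"ry":0,"rz":0},{"x":0.008,"y":0,"z":0.005,"rx":0,"ry":0,"rz":0}], hand=-1)

```text
clock: 19.8
tool_pos: [534.8, 132.9, 48.0]
tool_rot: [0.001, 0.697, 0.717, 0.0]
force: [-0.4, -0.3, 6.0]
width: 0.522
```

Emit:
servo_tool(plan=[{"x":0,"y":0,"z":-0.04,"rx":0,"ry":0,"rz":0},{"x":0,"y":0,"z":-0.14,"rx":0,"ry":0,"rz":0},{"x":0,"y":0,"z":-0.28,"rx":0,"ry":0,"rz":0},{"x":0,"y":0,"z":-0.42,"rx":0,"ry":0,"rz":0},{"x":0,"y":0,"z":-0.51,"rx":0,"ry":0,"rz":0},{"x":0,"y":0,"z":-0.53,"rx":0,"ry":0,"rz":0},{"x":0,"y":0,"z":-0.53,"rx":0,"ry":0,"rz":0}])

```text
clock: 20.5
tool_pos: [534.7, 133.1, 154.3]
tool_rot: [0.002, 0.697, 0.717, 0.001]
force: [1.0, -0.6, -3.4]
width: 0.521
```

```bash
python3 - <<'E'
from h import *
go(537.9,-113.9,47.7)
E
```

```text
t 20.5 pos [534.7 133.1 154.3] w 0.521 F [ 1.  -0.6 -3.4] 
 shift [-1.234 -0.021  0.535] rot [ 0.001   0.0005 -0.0003]
```

Emit:
servo_tool(plan=[{"x":-0.08,"y":0,"z":0,"rx":0,"ry":0,"rz":0},{"x":-0.22,"y":0,"z":0,"rx":0,"ry":0,"rz":0},{"x":-0.38,"y":-0.005,"z":0,"rx":0,"ry":0,"rz":0},{"x":-0.54,"y":-0.01,"z":0,"rx":0,"ry":0,"rz":0},{"x":-0.7,"y":-0.015,"z":0,"rx":0,"ry":0,"rz":0},{"x":-0.84,"y":-0.02,"z":0,"rx":0,"ry":0,"rz":0},{"x":-0.95,"y":-0.02,"z":0,"rx":0,"ry":0,"rz":0},{"x":-1,"y":-0.02,"z":0,"rx":0,"ry":0,"rz":0}])

```text
clock: 21.3
tool_pos: [535.5, -69.2, 153.3]
tool_rot: [0.001, 0.698, 0.716, -0.0]
force: [0.0, 0.4, -1.0]
width: 0.521
```

```bash
python3 - <<'E'
from h import *
go(537.9,-113.9,47.7)
E
```

```text
t 21.3 pos [535.5 -69.2 153.3] w 0.521 F [ 0.   0.4 -1. ] 
 shift [-0.223  0.006  0.528] rot [ 0.0003  0.0005 -0.001 ]
```

Emit:
servo_tool(plan=[{"x":-0.08,"y":0.004,"z":0,"rx":0,"ry":0,"rz":0},{"x":-0.18,"y":0.006,"z":0,"rx":0,"ry":0,"rz":0},{"x":-0.223,"y":0.006,"z":0,"rx":0,"ry":0,"rz":0},{"x":-0.223,"y":0.006,"z":0.04,"rx":0,"ry":0,"rz":0},{"x":-0.223,"y":0.006,"z":0.14,"rx":0,"ry":0,"rz":0},{"x":-0.223,"y":0.006,"z":0.26,"rx":0,"ry":0,"rz":0},{"x":-0.223,"y":0.006,"z":0.36,"rx":0,"ry":0,"rz":0},{"x":-0.223,"y":0.006,"z":0.43,"rx":0,"ry":0,"rz":0}])

```text
clock: 22.1
tool_pos: [537.1, -112.8, 65.0]
tool_rot: [-0.0, 0.698, 0.717, -0.001]
force: [-0.5, 0.6, -1.4]
width: 0.527
```

```bash
python3 - <<'E'
from h import *
go(537.9,-113.9,47.7)
E
```

```text
t 22.1 pos [ 537.1 -112.8   65. ] w 0.527 F [-0.5  0.6 -1.4] 
 shift [-0.006  0.004  0.087] rot [-0.0004  0.0003 -0.0007]
```

Emit:
servo_tool(plan=[{"x":-0.004,"y":0.004,"z":0.035,"rx":0,"ry":0,"rz":0},{"x":-0.004,"y":0.004,"z":0.06,"rx":0,"ry":0,"rz":0},{"x":-0.004,"y":0.004,"z":0.072,"rx":0,"ry":0,"rz":0},{"x":-0.004,"y":0.004,"z":0.079,"rx":0,"ry":0,"rz":0},{"x":-0.004,"y":0.004,"z":0.084,"rx":0,"ry":0,"rz":0},{"x":-0.004,"y":0.004,"z":0.088,"rx":0,"ry":0,"rz":0},{"x":-0.004,"y":0.004,"z":0.091,"rx":0,"ry":0,"rz":0},{"x":-0.004,"y":0.004,"z":0.091,"rx":0,"ry":0,"rz":0}])

```text
clock: 22.9
tool_pos: [538.2, -113.7, 48.1]
tool_rot: [0.0, 0.698, 0.717, -0.0]
force: [-2.9, 0.2, 5.5]
width: 0.519
```

```bash
python3 - <<'E'
from h import *
go(537.9,-113.9,47.7)
E
```

```text
t 22.9 pos [ 538.2 -113.7   48.1] w 0.519 F [-2.9  0.2  5.5] 
 shift [-0.001 -0.002  0.002] rot [ 0.      0.0004 -0.0008]
```

Emit:
servo_tool(plan=[{"x":0,"y":0,"z":0,"rx":0,"ry":0,"rz":0},{"x":0,"y":0,"z":0,"rx":0,"ry":0,"rz":0},{"x":0,"y":0,"z":0,"rx":0,"ry":0,"rz":0},{"x":0,"y":0,"z":0,"rx":0,"ry":0,"rz":0},{"x":0,"y":0,"z":-0.1,"rx":0,"ry":0,"rz":0},{"x":0,"y":0,"z":-0.25,"rx":0,"ry":0,"rz":0},{"x":0,"y":0,"z":-0.4,"rx":0,"ry":0,"rz":0},{"x":0,"y":0,"z":-0.5,"rx":0,"ry":0,"rz":0}], hand=1)

```text
clock: 23.7
tool_pos: [538.6, -113.6, 150.2]
tool_rot: [0.001, 0.698, 0.717, 0.0]
force: [2.1, 0.8, 0.4]
width: 1.002
```

```bash
python3 - <<'E'
from h import *
go(534.2,-29.5,46.7); lids("p9")
E
```

```text
t 23.7 pos [ 538.6 -113.6  150.2] w 1.002 F [2.1 0.8 0.4] 
 shift [ 0.422 -0.012  0.517] rot [ 0.0006  0.0005 -0.0007]
lid [271. 234.] (532.8, -28.1) d 46.0 zmax 81.7
lid [229. 240.] (532.0, 55.2) d 46.0 zmax 88.5
```

View pics/p9_s.png

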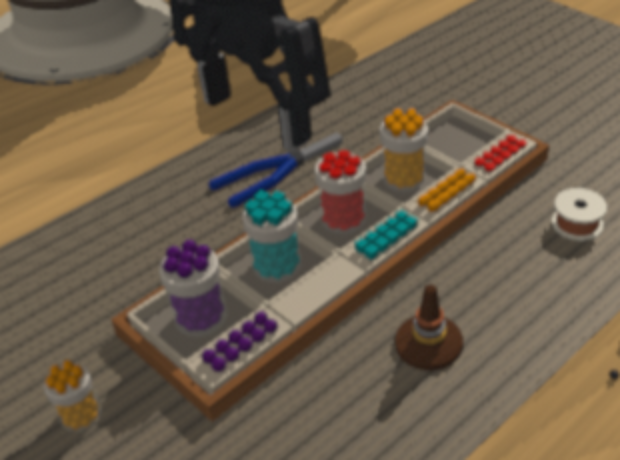

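The turquoise jar (crop 272,235) is parked in spare. The coral jar (crop 342,188) is next.

Emit:
servo_tool(plan=[{"x":0.2,"y":-0.006,"z":0,"rx":0,"ry":0,"rz":0},{"x":0.4,"y":-0.012,"z":0,"rx":0,"ry":0,"rz":0},{"x":0.425,"y":-0.012,"z":0,"rx":0,"ry":0,"rz":0},{"x":0.425,"y":-0.012,"z":0,"rx":0,"ry":0,"rz":0},{"x":0.425,"y":-0.012,"z":0.14,"rx":0,"ry":0,"rz":0},{"x":0.425,"y":-0.012,"z":0.28,"rx":0,"ry":0,"rz":0},{"x":0.425,"y":-0.012,"z":0.42,"rx":0,"ry":0,"rz":0},{"x":0.425,"y":-0.012,"z":0.5,"rx":0,"ry":0,"rz":0}])

```text
clock: 24.6
tool_pos: [534.1, -30.3, 48.0]
tool_rot: [0.001, 0.698, 0.716, -0.0]
force: [-0.1, -0.3, -0.1]
width: 0.998
```

```bash
python3 - <<'E'
from h import *
go(534.2,-29.5,46.7)
E
```

```text
t 24.6 pos [534.1 -30.3  48. ] w 0.998 F [-0.1 -0.3 -0.1] 
 shift [0.004 0.001 0.007] rot [ 0.0005  0.0008 -0.0011]
```

Emit:
servo_tool(plan=[{"x":0.004,"y":0,"z":0.005,"rx":0,"ry":0,"rz":0},{"x":0.004,"y":0,"z":0.005,"rx":0,"ry":0,"rz":0},{"x":0.004,"y":0,"z":0.005,"rx":0,"ry":0,"rz":0},{"x":0.004,"y":0,"z":0.005,"rx":0,"ry":0,"rz":0},{"x":0.004,"y":0,"z":0.005,"rx":0,"ry":0,"rz":0},{"x":0.004,"y":0,"z":0.005,"rx":0,"ry":0,"rz":0},{"x":0.004,"y":0,"z":0.005,"rx":0,"ry":0,"rz":0},{"x":0.004,"y":0,"z":0.005,"rx":0,"ry":0,"rz":0}], hand=-1)

```text
clock: 25.4
tool_pos: [534.7, -29.6, 48.0]
tool_rot: [0.002, 0.698, 0.716, 0.0]
force: [1.4, -0.6, 6.5]
width: 0.524
```

Emit:
servo_tool(plan=[{"x":0,"y":0,"z":-0.04,"rx":0,"ry":0,"rz":0},{"x":0,"y":0,"z":-0.14,"rx":0,"ry":0,"rz":0},{"x":0,"y":0,"z":-0.28,"rx":0,"ry":0,"rz":0},{"x":0,"y":0,"z":-0.42,"rx":0,"ry":0,"rz":0},{"x":0,"y":0,"z":-0.51,"rx":0,"ry":0,"rz":0},{"x":0,"y":0,"z":-0.53,"rx":0,"ry":0,"rz":0},{"x":0,"y":0,"z":-0.53,"rx":0,"ry":0,"rz":0}])

```text
clock: 26.1
tool_pos: [534.5, -29.3, 154.3]
tool_rot: [0.002, 0.698, 0.716, 0.0]
force: [-0.3, -0.5, -1.5]
width: 0.519
```

```bash
python3 - <<'E'
from h import *
go(530.6,137.5,47.7)
E
```

```text
t 26.1 pos [534.5 -29.3 154.3] w 0.519 F [-0.3 -0.5 -1.5] 
 shift [ 0.836 -0.     0.53 ] rot [ 0.0013  0.0009 -0.0011]
```

Emit:
servo_tool(plan=[{"x":0.08,"y":0,"z":0,"rx":0.001,"ry":0.001,"rz":0},{"x":0.22,"y":0,"z":0,"rx":0.001,"ry":0.001,"rz":-0.001},{"x":0.38,"y":0,"z":0,"rx":0.001,"ry":0.001,"rz":-0.001},{"x":0.54,"y":0,"z":0,"rx":0.001,"ry":0.001,"rz":-0.001},{"x":0.69,"y":0,"z":0,"rx":0.001,"ry":0.001,"rz":-0.001},{"x":0.8,"y":0,"z":0,"rx":0.001,"ry":0.001,"rz":-0.001},{"x":0.836,"y":0,"z":0,"rx":0.001,"ry":0.001,"rz":-0.001},{"x":0.836,"y":0,"z":0.02,"rx":0.001,"ry":0.001,"rz":-0.001}])

```text
clock: 26.9
tool_pos: [529.8, 139.0, 149.0]
tool_rot: [-0.0, 0.696, 0.718, 0.0]
force: [0.8, 0.2, -0.7]
width: 0.524
```

```bash
python3 - <<'E'
from h import *
go(530.6,137.5,47.7)
E
```

```text
t 26.9 pos [529.8 139.  149. ] w 0.524 F [ 0.8  0.2 -0.7] 
 shift [-0.008  0.004  0.506] rot [-0.0001 -0.0001  0.0005]
```

Emit:
servo_tool(plan=[{"x":-0.006,"y":0.003,"z":0.08,"rx":0,"ry":0,"rz":0},{"x":-0.006,"y":0.003,"z":0.2,"rx":0,"ry":0,"rz":0},{"x":-0.006,"y":0.003,"z":0.32,"rx":0,"ry":0,"rz":0},{"x":-0.006,"y":0.003,"z":0.41,"rx":0,"ry":0,"rz":0},{"x":-0.006,"y":0.003,"z":0.46,"rx":0,"ry":0,"rz":0},{"x":-0.006,"y":0.003,"z":0.485,"rx":0,"ry":0,"rz":0},{"x":-0.006,"y":0.003,"z":0.495,"rx":0,"ry":0,"rz":0},{"x":-0.006,"y":0.003,"z":0.499,"rx":0,"ry":0,"rz":0}])

```text
clock: 27.7
tool_pos: [530.8, 137.7, 49.8]
tool_rot: [0.0, 0.696, 0.718, 0.0]
force: [-0.1, -0.3, -1.3]
width: 0.522
```

Emit:
servo_tool(plan=[{"x":0,"y":0,"z":0.004,"rx":0,"ry":0,"rz":0},{"x":0,"y":0,"z":0.008,"rx":0,"ry":0,"rz":0},{"x":0,"y":0,"z":0.012,"rx":0,"ry":0,"rz":0},{"x":0,"y":0,"z":0.014,"rx":0,"ry":0,"rz":0},{"x":0,"y":0,"z":0.014,"rx":0,"ry":0,"rz":0}])

```text
clock: 28.2
tool_pos: [531.1, 137.9, 48.0]
tool_rot: [0.0, 0.696, 0.718, 0.001]
force: [-2.7, -0.6, 5.0]
width: 0.526
```

```bash
python3 - <<'E'
from h import *
go(530.6,137.5,47.7)
E
```

```text
t 28.2 pos [531.1 137.9  48. ] w 0.526 F [-2.7 -0.6  5. ] 
 shift [-0.002 -0.002  0.002] rot [ 0.0006 -0.0003  0.0005]
```

Emit:
servo_tool(plan=[{"x":0,"y":0,"z":0,"rx":0,"ry":0,"rz":0},{"x":0,"y":0,"z":0,"rx":0,"ry":0,"rz":0},{"x":0,"y":0,"z":0,"rx":0,"ry":0,"rz":0},{"x":0,"y":0,"z":0,"rx":0,"ry":0,"rz":0},{"x":0,"y":0,"z":-0.1,"rx":0,"ry":0,"rz":0},{"x":0,"y":0,"z":-0.25,"rx":0,"ry":0,"rz":0},{"x":0,"y":0,"z":-0.4,"rx":0,"ry":0,"rz":0},{"x":0,"y":0,"z":-0.5,"rx":0,"ry":0,"rz":0}], hand=1)

```text
clock: 29.0
tool_pos: [531.3, 137.9, 150.2]
tool_rot: [0.001, 0.696, 0.718, 0.002]
force: [-0.1, 0.5, 0.3]
width: 1.002
```

```bash
python3 - <<'E'
from h import *
go(537.9,-113.9,148); lids("p10")
E
```

```text
t 29.0 pos [531.3 137.9 150.2] w 1.002 F [-0.1  0.5  0.3] 
 shift [-1.26  -0.006  0.009] rot [ 0.0012 -0.0004  0.0005]
lid [353. 220.] (538.5, -196.1) d 46.1 zmax 89.0
lid [312. 226.] (536.7, -112.3) d 46.2 zmax 87.2
lid [229. 240.] (531.9, 55.7) d 46.0 zmax 87.7
lid [189. 246.] (529.2, 140.3) d 45.8 zmax 81.6
```

View pics/p10_s.png

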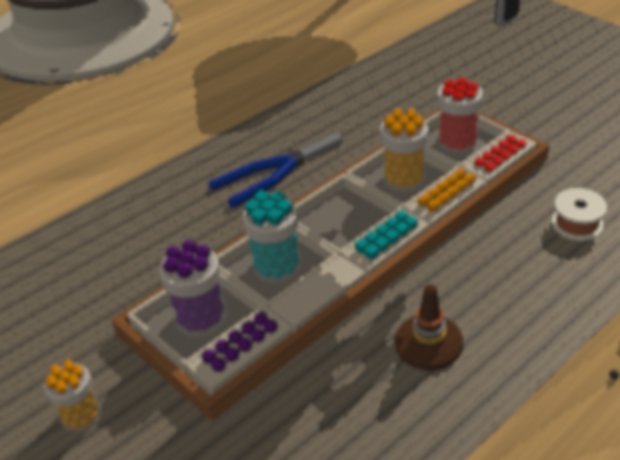

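The coral jar (crop 460,115) is at home. Last is the turquoise jar, from spare to its own pocket.

Emit:
servo_tool(plan=[{"x":-0.2,"y":0,"z":0,"rx":0.001,"ry":0,"rz":0},{"x":-0.4,"y":0,"z":0,"rx":0.001,"ry":0,"rz":0},{"x":-0.6,"y":0,"z":0,"rx":0.001,"ry":0,"rz":0},{"x":-0.8,"y":-0.005,"z":0,"rx":0.001,"ry":0,"rz":0},{"x":-1,"y":-0.005,"z":0,"rx":0.001,"ry":0,"rz":0},{"x":-1,"y":-0.005,"z":0,"rx":0.001,"ry":0,"rz":0}])

```text
clock: 29.7
tool_pos: [536.9, -65.6, 149.6]
tool_rot: [0.0, 0.698, 0.716, 0.001]
force: [-0.1, 0.4, -0.8]
width: 1.003
```

```bash
python3 - <<'E'
from h import *
go(538.1,-113.8,46.7)
E
```

```text
t 29.7 pos [536.9 -65.6 149.6] w 1.003 F [-0.1  0.4 -0.8] 
 shift [-0.242 -0.002  0.514] rot [ 0.0007 -0.0004 -0.0009]
```

Emit:
servo_tool(plan=[{"x":-0.15,"y":-0.002,"z":0,"rx":0,"ry":0,"rz":-0.001},{"x":-0.24,"y":-0.002,"z":0,"rx":0,"ry":0,"rz":-0.001},{"x":-0.242,"y":-0.002,"z":0,"rx":0,"ry":0,"rz":-0.001},{"x":-0.242,"y":-0.002,"z":0.1,"rx":0,"ry":0,"rz":-0.001},{"x":-0.242,"y":-0.002,"z":0.25,"rx":0,"ry":0,"rz":-0.001},{"x":-0.242,"y":-0.002,"z":0.4,"rx":0,"ry":0,"rz":-0.001},{"x":-0.242,"y":-0.002,"z":0.5,"rx":0,"ry":0,"rz":-0.001},{"x":-0.242,"y":-0.002,"z":0.51,"rx":0,"ry":0,"rz":-0.001}])

```text
clock: 30.5
tool_pos: [536.0, -112.4, 44.2]
tool_rot: [-0.002, 0.696, 0.718, -0.0]
force: [-0.6, 0.1, 0.1]
width: 0.999
```

```bash
python3 - <<'E'
from h import *
go(538.1,-113.8,46.7)
E
```

```text
t 30.5 pos [ 536.  -112.4   44.2] w 0.999 F [-0.6  0.1  0.1] 
 shift [-0.007  0.01  -0.013] rot [-0.0009 -0.0009  0.0004]
```

Emit:
servo_tool(plan=[{"x":-0.006,"y":0.01,"z":-0.012,"rx":0,"ry":0,"rz":0},{"x":-0.006,"y":0.01,"z":-0.012,"rx":0,"ry":0,"rz":0},{"x":-0.006,"y":0.01,"z":-0.012,"rx":0,"ry":0,"rz":0}])

```text
clock: 30.8
tool_pos: [538.9, -113.5, 47.9]
tool_rot: [-0.001, 0.696, 0.718, 0.0]
force: [-0.7, -0.2, 0.6]
width: 1.001
```

Emit:
servo_tool(plan=[{"x":0,"y":0,"z":0,"rx":0,"ry":0,"rz":0},{"x":0,"y":0,"z":0,"rx":0,"ry":0,"rz":0},{"x":0,"y":0,"z":0,"rx":0,"ry":0,"rz":0},{"x":0,"y":0,"z":0,"rx":0,"ry":0,"rz":0},{"x":0,"y":0,"z":0,"rx":0,"ry":0,"rz":0},{"x":0,"y":0,"z":0,"rx":0,"ry":0,"rz":0},{"x":0,"y":0,"z":0,"rx":0,"ry":0,"rz":0},{"x":0,"y":0,"z":0,"rx":0,"ry":0,"rz":0}], hand=-1)

```text
clock: 31.6
tool_pos: [539.2, -113.6, 48.5]
tool_rot: [-0.001, 0.696, 0.718, 0.001]
force: [-1.3, -0.2, 5.4]
width: 0.522
```

```bash
python3 - <<'E'
from h import *
go(535.5,-30,47.7)
E
```

```text
t 31.6 pos [ 539.2 -113.6   48.5] w 0.522 F [-1.3 -0.2  5.4] 
 shift [ 0.419 -0.006  0.005] rot [-0.0001 -0.0006  0.0004]
```

Emit:
servo_tool(plan=[{"x":0,"y":0,"z":-0.05,"rx":0,"ry":0,"rz":0},{"x":0,"y":0,"z":-0.15,"rx":0,"ry":0,"rz":0},{"x":0,"y":0,"z":-0.27,"rx":0,"ry":0,"rz":0},{"x":0.05,"y":0,"z":-0.3,"rx":0,"ry":0,"rz":0},{"x":0.15,"y":-0.003,"z":-0.3,"rx":0,"ry":0,"rz":0},{"x":0.28,"y":-0.006,"z":-0.3,"rx":0,"ry":0,"rz":0},{"x":0.38,"y":-0.006,"z":-0.3,"rx":0,"ry":0,"rz":0},{"x":0.42,"y":-0.006,"z":-0.3,"rx":0,"ry":0,"rz":0}])

```text
clock: 32.4
tool_pos: [535.0, -27.9, 108.1]
tool_rot: [-0.001, 0.696, 0.718, 0.0]
force: [-0.1, 0.0, -1.8]
width: 0.524
```

```bash
python3 - <<'E'
from h import *
go(535.5,-30,48.5)
E
```

```text
t 32.4 pos [535.  -27.9 108.1] w 0.524 F [-0.1  0.  -1.8] 
 shift [-0.011  0.003  0.298] rot [-0.0003 -0.0008  0.001 ]
```

Emit:
servo_tool(plan=[{"x":-0.008,"y":0.003,"z":0.08,"rx":0,"ry":0,"rz":0},{"x":-0.008,"y":0.003,"z":0.18,"rx":0,"ry":0,"rz":0},{"x":-0.008,"y":0.003,"z":0.25,"rx":0,"ry":0,"rz":0},{"x":-0.008,"y":0.003,"z":0.275,"rx":0,"ry":0,"rz":0},{"x":-0.008,"y":0.003,"z":0.283,"rx":0,"ry":0,"rz":0},{"x":-0.008,"y":0.003,"z":0.288,"rx":0,"ry":0,"rz":0},{"x":-0.008,"y":0.003,"z":0.291,"rx":0,"ry":0,"rz":0}])

```text
clock: 33.1
tool_pos: [536.0, -29.4, 50.6]
tool_rot: [-0.001, 0.696, 0.718, 0.001]
force: [-0.1, 0.5, -1.2]
width: 0.523
```

Emit:
servo_tool(plan=[{"x":0,"y":0,"z":0.004,"rx":0,"ry":0,"rz":0},{"x":0,"y":0,"z":0.008,"rx":0,"ry":0,"rz":0},{"x":0,"y":0,"z":0.011,"rx":0,"ry":0,"rz":0},{"x":0,"y":0,"z":0.011,"rx":0,"ry":0,"rz":0}])

```text
clock: 33.5
tool_pos: [536.1, -29.4, 48.7]
tool_rot: [-0.001, 0.696, 0.718, 0.001]
force: [0.2, 0.2, -0.3]
width: 0.524
```

```bash
python3 - <<'E'
from h import *
go(535.5,-30,48.5)
E
```

```text
t 33.5 pos [536.1 -29.4  48.7] w 0.524 F [ 0.2  0.2 -0.3] 
 shift [-0.003 -0.003  0.001] rot [ 0.0002 -0.0007  0.0009]
```

Emit:
servo_tool(plan=[{"x":0,"y":0,"z":0.003,"rx":0,"ry":0,"rz":0},{"x":0,"y":0,"z":0.006,"rx":0,"ry":0,"rz":0},{"x":0,"y":0,"z":0.006,"rx":0,"ry":0,"rz":0}])

```text
clock: 33.8
tool_pos: [536.2, -29.5, 48.5]
tool_rot: [-0.0, 0.696, 0.718, 0.001]
force: [-4.3, 0.3, 8.3]
width: 0.519
```

Contact. I'll release, raise, then back away clear of the row.

Emit:
servo_tool(plan=[{"x":0,"y":0,"z":0,"rx":0,"ry":0,"rz":0},{"x":0,"y":0,"z":0,"rx":0,"ry":0,"rz":0},{"x":0,"y":0,"z":0,"rx":0,"ry":0,"rz":0},{"x":0,"y":0,"z":0,"rx":0,"ry":0,"rz":0},{"x":0,"y":0,"z":-0.1,"rx":0,"ry":0,"rz":0},{"x":0,"y":0,"z":-0.25,"rx":0,"ry":0,"rz":0},{"x":0,"y":0,"z":-0.45,"rx":0,"ry":0,"rz":0},{"x":0,"y":0,"z":-0.65,"rx":0,"ry":0,"rz":0}], hand=1)

```text
clock: 34.6
tool_pos: [535.6, -29.7, 179.5]
tool_rot: [-0.001, 0.696, 0.718, 0.001]
force: [1.0, -0.4, 1.0]
width: 1.005
```

Emit:
servo_tool(plan=[{"x":0,"y":-0.2,"z":-0.1,"rx":0,"ry":0,"rz":0},{"x":0,"y":-0.4,"z":-0.2,"rx":0,"ry":0,"rz":0},{"x":0,"y":-0.6,"z":-0.2,"rx":0,"ry":0,"rz":0},{"x":0,"y":-0.8,"z":-0.2,"rx":0,"ry":0,"rz":0},{"x":0,"y":-0.8,"z":-0.2,"rx":0,"ry":0,"rz":0},{"x":0,"y":-0.8,"z":-0.2,"rx":0,"ry":0,"rz":0}])

```text
clock: 35.2
tool_pos: [375.6, -35.0, 220.0]
tool_rot: [0.0, 0.696, 0.718, 0.002]
force: [0.4, 0.5, -0.3]
width: 1.001
```

```bash
python3 - <<'E'
from h import *
go(537,-114,148); lids("p11");print(PK)
c=eyes.capture("scene");P=cloud(c);ok=c["z_map"]>0
i=(abs(P[...,0]-695)<45)&(abs(P[...,1]+83)<45)&(P[...,2]>45)&ok
print("cone top",P[i].mean(0),P[i][:,2].max())
E
```

```text
t 35.2 pos [375.6 -35.  220. ] w 1.001 F [ 0.4  0.5 -0.3] 
 shift [-0.421  0.793  0.361] rot [ 0.0008 -0.0006  0.0008]
lid [353. 220.] (538.6, -196.0) d 45.9 zmax 89.3
lid [271. 233.] (533.7, -28.1) d 45.6 zmax 87.6
lid [229. 240.] (531.9, 55.2) d 46.0 zmax 87.5
lid [187. 246.] (529.7, 140.4) d 46.7 zmax 82.1
{'purple': array([ 539.9, -197.9]), 'spare': array([ 537.443  , -113.93612]), 'turquoise': array([534.986  , -29.97224]), 'amber': array([532.529  ,  53.99164]), 'coral': array([530.072  , 137.95552])}
cone top [691.87356995 -82.20996744  57.11293483] 68.57348689901096
```

View pics/p11_s.png

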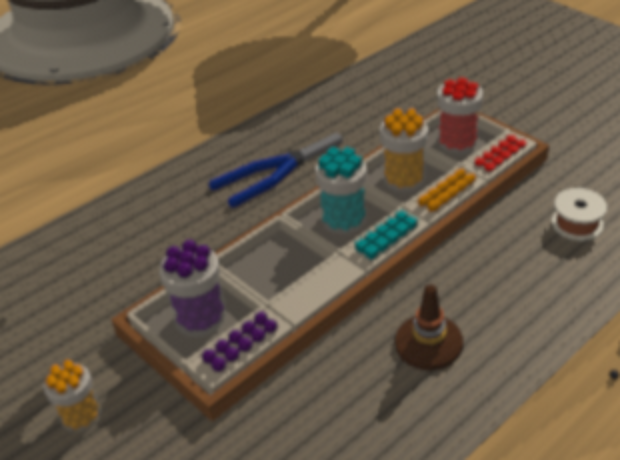

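View pics/p11_t.png

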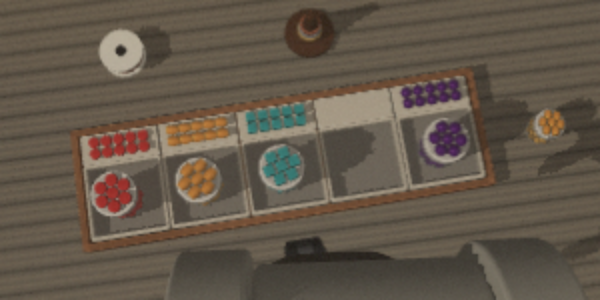

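All four jars stand upright at their matching beads. In the top crop they are coral (113,193), amber (198,180), turquoise (282,167) and purple (446,140). The spare pocket (360,160) is empty and the cone hasn't moved.

```bash
python3 -c "
from rig import robot
print(robot.finish_job())"
```

```text
the job is handed in; nothing more can be done
None
```

All four jars now stand upright in the compartments that match their lid beads, the spare pocket is empty again, and I've handed the job in. It took about 35 s of the 128 s allowed.

- **Moves:** I made six transfers: amber to spare, purple home, amber home, turquoise to spare, coral home, turquoise home. Each jar was gripped by its lid, carried upright and lowered until it touched the floor at about 5–8 N. It was released only then, and the arm was backed clear at the end.
- **Final checks:** Each lid was within about 3 mm of its pocket centre, where about 14 mm of play is available. The lid diameters measured about 46 mm, and the heights matched upright jars. The ring cone was within 0.2 mm of its first measured position, and the small amber look-alike jar was never touched.
- **Disagreements:** The top camera read about (−1.5, +1.5) mm off where the arm had released the jars. That is roughly the stated calibration error, and I allowed for it in the later grasps. My first move call was refused for leaving out zero fields, with no motion. The top camera's lid check missed some jars while the arm blocked the view, but found all four at the end.

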